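# Scrape the spoiled key blanks into the scrap tray

## Task

Clear the key shop's sorting plate: take the scraper block by its grip and use it to wipe the three spoiled key blanks and the bar offcut off the open end of the steel plate, so that all four lie in the scrap tray standing there. The pieces are burred, so touch them only with the scraper, never with the gripper. Then stand the scraper upright back on its rubber mat, lengthwise and wholly on it, let go, and leave the tray, the padlock, the key stand and the coin dish where they were.

Things in the scene. Friction and masses are not known exactly. Their poses are not given: they have to be found in the camera images.
- plate: The sorting plate, fixed to the shelf: a bare steel slab 200 (x) x 260 (y) x 10 mm on a smaller wooden block; its flat top is 45 mm above the shelf. Along its -x and +x edges run dark steel fences 8 mm thick, 14 mm high above the top, 184 mm apart inside. Its two ends, +y and -y, are open. Origin: centre of the underside, at shelf level. The pieces lie within 95 mm of the centre along y.
- tray: The scrap tray: open aluminium tray 210 (x) x 150 (y) x 30 mm high, walls and floor 3 mm, loose, 0.9 kg. It stands on the shelf against one open end of the plate (either its +y or its -y end), square with the plate, its near wall tucked 10 mm under the slab, so what goes over that edge drops into it. Origin: centre of its underside.
- mat: The scraper's parking mat: black rubber, 210 (x) x 100 (y) x 6 mm thick, fixed flat on the shelf, beside the plate's other open end (its centre 195 mm from the plate's). Origin: centre of its underside, at shelf level.
- scraper: The scraper block, about 0.25 kg, standing on its steel-shod sole on the mat: sole 164 mm (x) x 36 mm (y), block 34 mm high, and above it a central dark wooden grip rib 70 mm (x) x 26 mm (y), from 34 to 80 mm above the sole, to be pinched across y. Origin: centre of the sole; z up.
- blank1: One of three alike: a spoiled brass key blank (no teeth), flat, 70 mm long, 5 mm thick: a round bow 26 mm across at its -x end, a 9 mm wide stem to +x. Origin: centre of its length, on its underside. Lies on the plate at the start; burred edges.
- blank2: One of three alike: a spoiled brass key blank (no teeth), flat, 70 mm long, 5 mm thick: a round bow 26 mm across at its -x end, a 9 mm wide stem to +x. Origin: centre of its length, on its underside. Lies on the plate at the start; burred edges.
- blank3: One of three alike: a spoiled brass key blank (no teeth), flat, 70 mm long, 5 mm thick: a round bow 26 mm across at its -x end, a 9 mm wide stem to +x. Origin: centre of its length, on its underside. Lies on the plate at the start; burred edges.
- offcut: A brass bar offcut 64 (x) x 16 (y) x 10 mm (z), lying on the plate at the start. Origin: centre of its underside.
- padlock: Red steel padlock lying flat, body 48 x 58 x 26 mm, shackle to +y; on the robot's side of the plate. Origin: under the body's centre. Leave alone.
- key_stand: Wooden slotted stand 70 x 250 x 60 mm with six upright brass house keys reaching 101 mm, just beyond the plate, to the left. Origin: centre of its underside. Leave alone.
- coin_tray: Round tarnished copper coin dish, 140 mm across, 22 mm high, just beyond the plate, to the right. Origin: centre of its underside. Leave alone; not for scrap.

How it is judged:
By the outcome, as a careful person would: the job done as asked, in the order asked, and still so for the second after the job is handed in, with the robot touching nothing.
It also fails if it takes over 51 s, if anything falls off the work surface, if the arm or the gripper's body presses on something with over 40 N, if the wrist force passes 120 N, or if a joint passes its speed limit or range.

## Robot

A 6-joint arm with a two-finger parallel gripper is mounted at the origin on the work surface. World frame = base frame: x ahead of the robot, y to its left, z up, the work surface at z = 0. Lengths are in m, angles in rad, forces in N, time in s.
With the tool pointing down it reaches from about 0.35 to 0.85 m from the base axis. Payload 8.1 kg.
Tool frame: the origin (TCP) lies on the centre line of the jaws, within the pads' length; the fingertips stand 19 mm ahead of it and the grasp point (between the pads) is the TCP (robot.tips_ahead is the distance from the TCP to the fingertips, in m); y points along the fingers, z is the direction in which the jaws open and shut, and the axes are right-handed (so a half turn about y gives the same grasp; the last joint's range is limited). The gripper opens to 93 mm and grips with 3 to 60 N. Pads are 15 mm wide; open, the fingers measure 128 mm over their backs; the gripper's body (75 mm by 188 mm) begins 65 mm behind the grasp point.
Start: joints at [-1.196, 0.13, 1.488, -0, 1.523, -0.085], TCP at [0.266, -0.538, 0.238] pointing down, gripper open.
Joint ranges: [-2.96, 2.96], [-0.89, 2.26], [0.02, 2.5], [-1.34, 4.48], [0, 2.73], [-2.66, 2.66]. Speed limits (rad/s): [2.39, 2.39, 2.79, 3.14, 3.14, 3.14].

## Interface

Orientations are given as a rotation vector (axis times angle).
In Python, from plant import robot, imaging, models gives the robot as it stands.
- The arm moves only by the tool carry_out, never from a script. Its argument "motion" is one flat list of numbers, 7 for each row, row after row: the shift along the tool's x, y, z in m, then the turn, a rotation vector about the tool's x, y, z in degrees, then the opening, from -1 (shut) to 1 (fully open). A call has exactly 5 rows; each row shifts and turns the pose as measured when the row begins, along the tool's axes as they then stand; what a row does not reach is not made up. A row lasts 1/10 s, in which the tool goes at most 50 mm and 8.59 degrees, less where a joint would pass 70% of its speed; a pose out of reach is approached as far as the arm can. A call is refused whole if a number of a shift passes 0.05 or a number of a turn 8.59, either way. A call with a gripper value outside its range is refused whole. The fingers move at their own pace and stop on an object; "squeeze" is the grip in N (left out, the last holds). Time passes only in rows, so rows that do not move let the fingers close, or fill a call up. It gives the time, the measured TCP pose, the force and the opening at its end, in the units of the state.
- robot.read_state(): the state, without advancing time (a new reading comes with each control period).
- imaging.read_camera(name): name is "side" or "top"; returns the picture (480x640x3 uint8, blue, green, red); there is no depth.
- imaging.camera_model(name): a dict with "K" (3x3 intrinsics, pixels), "position" and "orientation" of the camera in the world. Camera axes: x right, y down, z forward; pixel columns grow to the right and rows downward; lengths in m; the calibration is good to about 2 mm. A picture is of the moment at which its call begins. camera_model takes no time and is no camera call.
- robot.close_job(): hands the job in, once; it reports no verdict.
Trained networks look in the newest picture that a camera, given by its name, has taken for a name from the list of things; names that differ only in an ending like _2 or _b are one class to them, and where a whole thing is asked for, a point or a joint stands for the part that bears it (a point fixed in the world has none). Each returns a list of dicts, best first, with "confidence" (0 to 1); they miss things now and then, are a little off and sometimes report something else, mostly with a low value. They report only what shows in the picture. A call takes as long as a camera call.
- models.outline_of(camera, thing): "pixels" (480x640 bool, what is visible of it) and "pixel" ([column, row] in pixels, amid what is visible of it).
The state is a dict: "t": time; "q": joint angles; "dq": joint speeds; "joint_torque": joint torques, N m; "tool_pos": TCP position; "orientation": TCP orientation; "force": force on the tool from outside, world axes, zero at the start; "wrist_torque": the same for the moment, N m; "opening": finger opening in m.
Only numpy, scipy, OpenCV 4.12 (cv2) and the standard library are available. Lean on these libraries where they do the work, as an engineer would, in place of code of your own. Each camera call takes 0.05 s, during which the arm holds its last target.

## Working session

There is one attempt and no reset: what is moved stays moved. The work goes in short steps, Python scripts to look and compute and a tool call to move; the robot and the scene stay as the last step left them, time stands still between calls to the robot, and variables do not carry over. Pictures are saved under pics/ and viewed, and the job is handed in when it is done.

Besides the shell and the picture viewer there is one more tool, called after "Emit:" as a command line: name --argument value ..., lists and objects as JSON in quotes. carry_out: Moves the arm, as the interface text tells. Its arguments: {"type":"object","properties":{"motion":{"type":"array","items":{"type":"number"}},"squeeze":{"type":"number"}},"required":["motion"]}

```bash
ls; mkdir -p pics; python3 - <<'E'
from plant import robot, imaging, models
import cv2
for n in ("side","top"):
    im=imaging.read_camera(n); cv2.imwrite(f"pics/{n}0.png",im)
    m=imaging.camera_model(n); print(n,m)
print(robot.read_state())
E
```

```text
pics
side {'K': array([[623.53182967,   0.        , 319.12571604],
       [  0.        , 623.53182967, 240.34887762],
       [  0.        ,   0.        ,   1.        ]]), 'position': array([0.31129181, 0.68808678, 0.72899913]), 'orientation': array([-0.52852178,  2.72109146, -1.14976708])}
top {'K': array([[487.89244658,   0.        , 324.58670142],
       [  0.        , 487.89244658, 243.0470518 ],
       [  0.        ,   0.        ,   1.        ]]), 'position': array([0.4721316 , 0.01865287, 0.74576974]), 'orientation': array([-2.11655621,  2.16880275, -0.16377757])}
{'t': 0.1, 'q': array([-1.19638046e+00,  1.31083304e-01,  1.48916098e+00, -4.27273718e-06,
        1.52301113e+00, -8.54042090e-02]), 'dq': array([ 5.41883100e-05, -2.81483509e-03, -1.11824494e-03, -2.97267187e-04,
       -8.87574242e-05, -6.82356981e-04]), 'joint_torque': array([ 1.44492442e-03, -5.61341536e+01, -4.93096519e+01,  7.70200021e-02,
        2.90845212e-02, -4.72679210e-05]), 'tool_pos': array([ 0.26611135, -0.53722046,  0.23669888]), 'orientation': array([-0.46036379,  1.96756776, -1.9642468 ]), 'force': array([-0.29047256,  0.6297646 ,  0.96411972]), 'wrist_torque': array([0.01926328, 0.00357246, 0.01505725]), 'opening': 0.0928949625637705}
```

View pics/side0.png

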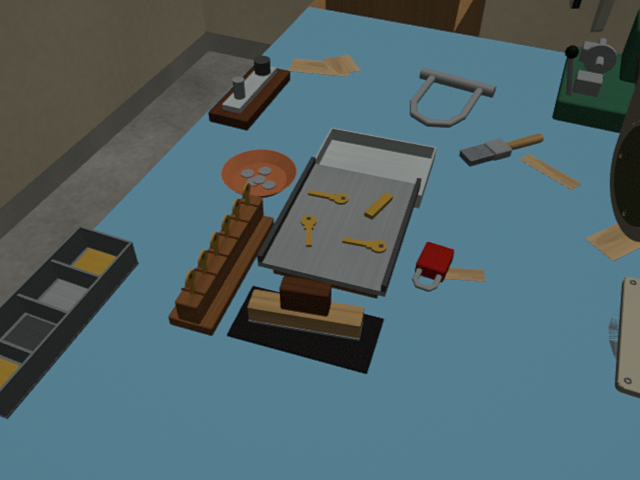

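View pics/top0.png

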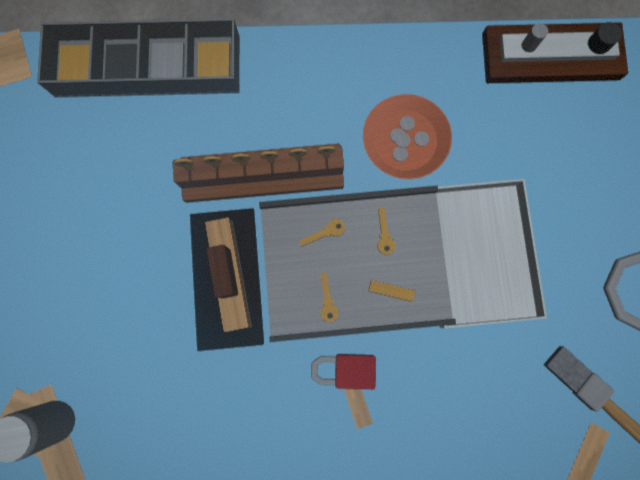

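The top view shows the mat and scraper at the plate's +y end (image left, scraper about (225,275)). The tray is at the −y end (about (490,255)), and the four pieces are on the plate between them. The next step is to fit poses from the network outlines.

```bash
cat > fit.py <<'E'
from plant import robot, imaging, models
import cv2, numpy as np
from scipy.spatial.transform import Rotation as R
from scipy.optimize import minimize
def proj(cam,P):
    m=imaging.camera_model(cam); Rc=R.from_rotvec(m["orientation"]).as_matrix()
    p=(np.asarray(P,float)-m["position"])@Rc; q=p@m["K"].T; return q[:,:2]/q[:,2:]
def back(cam,px,z):
    m=imaging.camera_model(cam); Rc=R.from_rotvec(m["orientation"]).as_matrix()
    d=np.c_[np.atleast_2d(px),np.ones(len(np.atleast_2d(px)))]@np.linalg.inv(m["K"]).T@Rc.T
    return m["position"]+d*((z-m["position"][2])/d[:,2:])
def box(x0,x1,y0,y1,z0,z1): return np.array([[x,y,z] for x in(x0,x1) for y in(y0,y1) for z in(z0,z1)])
G={"plate":[box(-.1,.1,-.13,.13,.035,.045),box(-.1,-.092,-.13,.13,.035,.059),box(.092,.1,-.13,.13,.035,.059)],
"mat":[box(-.105,.105,-.05,.05,0,.006)],
"scraper":[box(-.082,.082,-.018,.018,0,.034),box(-.035,.035,-.013,.013,.034,.08)],
"tray":[box(-.105,.105,-.075,.075,0,.03)]}
S=4
def render(cam,thing,p,z0):
    c,s=np.cos(p[2]),np.sin(p[2]);Rz=np.array([[c,-s,0],[s,c,0],[0,0,1]])
    im=np.zeros((480,640),np.uint8)
    for b in G[thing]:
        h=cv2.convexHull(proj(cam,b@Rz.T+[p[0],p[1],z0]).astype(np.float32))
        cv2.fillConvexPoly(im,np.round(h*16).astype(np.int32),255,lineType=cv2.LINE_AA,shift=4)
    return im/255.
def fit(thing,p0,z0,obs,ign):
    def cost(p):
        c=0
        for cam in obs:
            r=render(cam,thing,p,z0);w=~ign[cam];o=obs[cam]
            c+=np.abs(r-o)[w].sum()/o.sum()
        return c
    simp=[np.array(p0)+d for d in ([0,0,0],[.01,0,0],[0,.01,0],[0,0,.05])]
    r=minimize(cost,p0,method="Nelder-Mead",options=dict(initial_simplex=simp,xatol=1e-4,fatol=1e-4))
    return r.x,r.fun
E
python3 - <<'E'
from fit import *
imaging.read_camera("top");imaging.read_camera("side")
M={}
for cam in("top","side"):
    for t in ["plate","mat","scraper","tray","blank1","offcut","padlock","key_stand","coin_tray"]:
        r=models.outline_of(cam,t)
        print(cam,t,[(round(d["confidence"],2),np.round(d["pixel"]).tolist(),int(d["pixels"].sum())) for d in r][:4])
        for k,d in enumerate(r): M[f"{cam}|{t}|{k}"]=d["pixels"]
np.savez_compressed("m0.npz",**M)
print(robot.read_state()["t"])
E
```

```text
top plate [(0.76, [353.0, 267.0], 23560)]
top mat [(0.88, [212.0, 286.0], 5713)]
top scraper [(0.94, [228.0, 274.0], 3280), (0.38, [211.0, 286.0], 5642), (0.34, [392.0, 294.0], 582)]
top tray [(0.76, [488.0, 255.0], 12939)]
top blank1 [(0.93, [384.0, 239.0], 478), (0.9, [326.0, 235.0], 503), (0.82, [327.0, 310.0], 445)]
top offcut [(0.57, [392.0, 293.0], 573)]
top padlock [(0.74, [350.0, 371.0], 1837)]
top key_stand [(0.75, [228.0, 277.0], 3256), (0.66, [261.0, 171.0], 7590)]
top coin_tray [(0.61, [405.0, 135.0], 5953), (0.3, [353.0, 370.0], 1722)]
side plate [(0.57, [340.0, 231.0], 13811)]
side mat [(0.73, [314.0, 341.0], 4416), (0.16, [261.0, 173.0], 2764)]
side scraper [(0.65, [306.0, 307.0], 4799)]
side tray [(0.73, [378.0, 156.0], 4355)]
side blank1 [(0.82, [333.0, 193.0], 304), (0.77, [309.0, 225.0], 266), (0.65, [370.0, 242.0], 357)]
side offcut [(0.74, [379.0, 206.0], 327), (0.23, [306.0, 309.0], 4688)]
side padlock [(0.83, [433.0, 263.0], 1270)]
side key_stand [(0.91, [222.0, 266.0], 7057), (0.65, [377.0, 204.0], 344)]
side coin_tray [(0.72, [262.0, 172.0], 2727)]
1.1
```

```bash
cat > est.py <<'E'
from fit import *
def est(M,things=("plate","mat","scraper","tray"),cams=("top","side"),p0=None,z0=None):
    out={}
    for t in things:
        obs={};ign={}
        for cam in cams:
            obs[cam]=M[f"{cam}|{t}|0"].astype(float)
            g=np.zeros((480,640),bool)
            for o in("plate","mat","scraper","tray","blank1","offcut","key_stand"):
                if o==t: continue
                for k in range(3):
                    if f"{cam}|{o}|{k}" in M and not (o=="key_stand" and M[f"{cam}|{o}|{k}"].sum()<6000) and not(k>0 and o!="blank1"):
                        g|=M[f"{cam}|{o}|{k}"]
            ign[cam]=g&~M[f"{cam}|{t}|0"]
        zz=(z0 or {"scraper":.006}).get(t,0)
        pix=np.argwhere(obs[cams[0]]>0).mean(0)[::-1]
        c=back(cams[0],pix,zz+.02)[0]
        i=(p0 or {}).get(t,[c[0],c[1],0.05])
        out[t]=fit(t,i,zz,obs,ign)
    return out
E
python3 - <<'E'
from est import *
M=dict(np.load("m0.npz"))
for cams in (("top",),("side",),("top","side")):
    e=est(M,cams=cams)
    for t,(x,f) in e.items(): print(cams,t,np.round(x[:2],4),round(np.degrees(x[2]),2),round(f,3))
p=e["plate"][0]
c,s=np.cos(p[2]),np.sin(p[2])
for t in e:
    d=e[t][0][:2]-p[:2]; print(t,"in plate frame",np.round([c*d[0]+s*d[1],-s*d[0]+c*d[1]],4))
vis=cv2.imread("pics/top0.png");vs=cv2.imread("pics/side0.png")
for cam,im in(("top",vis),("side",vs)):
    for t in e:
        r=(render(cam,t,e[t][0],.006 if t=="scraper" else 0)>.5).astype(np.uint8)
        cs,_=cv2.findContours(r,0,1);cv2.drawContours(im,cs,-1,(0,255,0),1)
    cv2.imwrite(f"pics/fit_{cam}.png",im)
for k in range(3):
    px=M[f"top|blank1|{k}"];r=cv2.minAreaRect(np.argwhere(px)[:,::-1].astype(np.float32))
    w=back("top",cv2.boxPoints(r),.048)[:,:2]-p[:2]; print(np.round(np.c_[c*w[:,0]+s*w[:,1],-s*w[:,0]+c*w[:,1]],3).tolist())
E
```

```text
('top',) plate [ 0.5494 -0.0268] 3.78 0.013
('top',) mat [0.5352 0.1686] 3.87 0.085
('top',) scraper [0.5382 0.1618] 9.83 0.012
('top',) tray [ 0.5633 -0.2187] 3.9 0.017
('side',) plate [ 0.5469 -0.0214] 3.3 0.028
('side',) mat [0.5338 0.1681] 4.19 0.076
('side',) scraper [0.5362 0.1649] 10.14 0.015
('side',) tray [ 0.5616 -0.2149] 3.7 0.048
('top', 'side') plate [ 0.5484 -0.0257] 3.8 0.058
('top', 'side') mat [0.5343 0.1684] 3.9 0.166
('top', 'side') scraper [0.5372 0.1625] 9.87 0.043
('top', 'side') tray [ 0.5625 -0.2177] 3.8 0.078
plate in plate frame [0. 0.]
mat in plate frame [-0.0012  0.1946]
scraper in plate frame [0.0013 0.1885]
tray in plate frame [ 0.0013 -0.1925]
[[0.078, -0.041], [0.076, -0.065], [0.008, -0.058], [0.01, -0.033]]
[[0.057, 0.08], [0.069, 0.012], [0.044, 0.008], [0.031, 0.075]]
[[-0.011, 0.05], [-0.013, 0.027], [-0.081, 0.033], [-0.079, 0.056]]
```

```bash
cat > plan.py <<'E'
from plant import robot
import numpy as np
from scipy.spatial.transform import Rotation as R
def tgt_R(yaw,Rcur):
    # tool y down, tool z along +-(scraper y axis)
    best=None
    for s in(1,-1):
        z=s*np.array([-np.sin(yaw),np.cos(yaw),0]);y=np.array([0,0,-1.]);x=np.cross(y,z)
        T=R.from_matrix(np.c_[x,y,z]); a=(Rcur.inv()*T).magnitude()
        if best is None or a<best[0]: best=(a,T)
    return best[1]
def rows(pos,yaw,g,n=None,vmax=.045,wmax=8,st=None):
    """rows from the current state to the pose; rounds"""
    if st is None:
        s=robot.read_state();p=s["tool_pos"].copy();Rc=R.from_rotvec(s["orientation"])
    else: p,Rc=st[0].copy(),st[1]
    T=tgt_R(yaw,Rc);pos=np.array(pos,float)
    rv=(T*Rc.inv()).as_rotvec()
    N=n or max(1,int(np.ceil(max(np.linalg.norm(pos-p)/vmax,np.degrees(np.linalg.norm(rv))/wmax))))
    for i in range(N):
        k=N-i
        d=Rc.inv().apply((pos-p)/k); w=np.degrees((Rc.inv()*T).as_rotvec()/k)
        d=np.round(d,4);w=np.round(w,2)
        print(", ".join(f"{v:g}" for v in [*d,*w,g]),",")
        p=p+Rc.apply(d);Rc=Rc*R.from_rotvec(np.radians(w))
    return p,Rc
def yawof(s=None):
    s=s or robot.read_state();M=R.from_rotvec(s["orientation"]).as_matrix();z=M[:,2]
    y=np.degrees(np.arctan2(-z[0],z[1]));y=(y+90)%180-90
    return y, M[:,1]
E
python3 - <<'E'
from plan import *
s=robot.read_state();print(R.from_rotvec(s["orientation"]).as_matrix().round(3),yawof())
y=np.radians(9.9)
print("A");rows([.537,.163,.2],y,0.1)
E
```

```text
[[-0.896  0.     0.444]
 [-0.444 -0.    -0.896]
 [ 0.    -1.     0.   ]] (np.float64(26.34680311666736), array([ 4.07295038e-06, -2.90160858e-05, -1.00000000e+00]))
A
-0.0326, 0.0022, -0.0299, -0, 0.97, 0, 0.1 ,
-0.032, 0.0022, -0.0304, -0, 0.97, 0, 0.1 ,
-0.0315, 0.0022, -0.031, -0, 0.97, 0, 0.1 ,
-0.031, 0.0022, -0.0315, -0, 0.97, 0, 0.1 ,
-0.0305, 0.0022, -0.032, -0, 0.97, 0, 0.1 ,
-0.0299, 0.0022, -0.0325, -0, 0.97, 0, 0.1 ,
-0.0294, 0.0022, -0.033, -0, 0.97, 0, 0.1 ,
-0.0288, 0.0022, -0.0335, -0, 0.97, 0, 0.1 ,
-0.0282, 0.0022, -0.034, -0, 0.97, 0, 0.1 ,
-0.0277, 0.0022, -0.0345, -0, 0.96, 0, 0.1 ,
-0.0271, 0.0022, -0.0349, -0, 0.97, 0, 0.1 ,
-0.0265, 0.0022, -0.0354, -0, 0.96, 0, 0.1 ,
-0.0259, 0.0022, -0.0358, -0, 0.97, 0, 0.1 ,
-0.0252, 0.0023, -0.0362, -0, 0.96, 0, 0.1 ,
-0.0247, 0.0022, -0.0367, -0, 0.97, 0, 0.1 ,
-0.024, 0.0023, -0.0371, -0, 0.96, 0, 0.1 ,
-0.0234, 0.0022, -0.0374, -0, 0.97, 0, 0.1 ,
```

Emit:
carry_out --motion '[-0.032,0.002,-0.031,0,1,0,0.1,-0.032,0.002,-0.031,0,1,0,0.1,-0.032,0.002,-0.031,0,1,0,0.1,-0.031,0.002,-0.032,0,1,0,0.1,-0.031,0.002,-0.032,0,1,0,0.1]' --squeeze 30

```text
t: 1.6
tool_pos: [0.3455, -0.3277, 0.2257]
orientation: [-0.37, 2.025, -2.025]
force: [0.6, 1.0, 0.7]
opening: 0.0574
```

Emit:
carry_out --motion '[-0.03,0.002,-0.033,0,1,0,0.1,-0.03,0.002,-0.033,0,1,0,0.1,-0.029,0.002,-0.033,0,1,0,0.1,-0.028,0.002,-0.034,0,1,0,0.1,-0.028,0.002,-0.034,0,1,0,0.1]'

```text
t: 2.1
tool_pos: [0.4317, -0.1147, 0.2165]
orientation: [-0.277, 2.074, -2.08]
force: [0.9, -0.9, 0.1]
opening: 0.0513
```

```bash
python3 - <<'E'
from plan import *
print(robot.read_state()["tool_pos"],yawof())
st=rows([.537,.163,.2],np.radians(9.9),0.1)
E
```

```text
[ 0.43165057 -0.11474678  0.21654056] (np.float64(15.370772060129866), array([ 0.00333251, -0.00228581, -0.99999183]))
-0.025, 0.0023, -0.0343, -0.02, 0.78, -0.02, 0.1 ,
-0.0246, 0.0023, -0.0346, -0.02, 0.78, -0.02, 0.1 ,
-0.0241, 0.0023, -0.0349, -0.03, 0.78, -0.02, 0.1 ,
-0.0236, 0.0024, -0.0353, -0.02, 0.78, -0.02, 0.1 ,
-0.0231, 0.0023, -0.0356, -0.03, 0.78, -0.03, 0.1 ,
-0.0226, 0.0024, -0.0359, -0.02, 0.79, -0.02, 0.1 ,
-0.0222, 0.0024, -0.0362, -0.03, 0.78, -0.03, 0.1 ,
```

Emit:
carry_out --motion '[-0.025,0.003,-0.034,0,0.8,0,0.1,-0.025,0.003,-0.035,0,0.8,0,0.1,-0.024,0.003,-0.035,0,0.8,0,0.1,-0.024,0.003,-0.035,0,0.8,0,0.1,-0.023,0.003,-0.036,0,0.8,0,0.1]'

```text
t: 2.6
tool_pos: [0.5104, 0.0934, 0.2028]
orientation: [-0.199, 2.111, -2.119]
force: [0.6, -0.8, 0.4]
opening: 0.0514
```

Emit:
carry_out --motion '[-0.022,0.003,-0.036,0,0.8,0,0.1,-0.022,0.003,-0.036,0,0.8,0,0.1,-0.005,0.003,-0.01,0,0,0,0.1,0,0,0,0,0,0,0.1,0,0,0,0,0,0,0.1]'

```text
t: 3.1
tool_pos: [0.5442, 0.1915, 0.1927]
orientation: [-0.176, 2.123, -2.131]
force: [-0.2, -0.3, -0.9]
opening: 0.0513
```

```bash
python3 - <<'E'
from plan import *
print(robot.read_state()["tool_pos"],yawof())
st=rows([.537,.163,.09],np.radians(9.9),0.1)
st=rows([.537,.163,.066],np.radians(9.9),0.1,st=st)
E
```

```text
[0.54417598 0.19150242 0.19268617] (np.float64(9.92482893661358), array([ 0.00833591, -0.00286244, -0.99996116]))
0.0043, 0.0342, 0.0088, -0.08, 0.01, -0.15, 0.1 ,
0.0041, 0.0343, 0.0088, -0.08, 0.01, -0.15, 0.1 ,
0.0041, 0.0342, 0.0089, -0.08, 0.01, -0.14, 0.1 ,
0, 0.024, 0, -0, -0, -0, 0.1 ,
```

Emit:
carry_out --motion '[0.004,0.03,0.009,0,0,-0.2,0.1,0.004,0.03,0.009,0,0,-0.2,0.1,0.003,0.02,0.007,0,0,-0.1,0.1,0,0,0,0,0,0,0.1,0,0,0,0,0,0,0.1]'

```text
t: 3.6
tool_pos: [0.5386, 0.1569, 0.1142]
orientation: [-0.175, 2.127, -2.138]
force: [0.2, -1.0, 0.6]
opening: 0.0513
```

```bash
python3 - <<'E'
from plan import *
from plant import imaging
import cv2
print(robot.read_state()["tool_pos"],yawof())
st=rows([.537,.163,.066],np.radians(9.9),0.1,vmax=.02)
a=imaging.read_camera("side")[150:390,160:480];b=imaging.read_camera("top")[150:390,100:420]
cv2.imwrite("pics/g1.png",cv2.resize(np.hstack([a,b]),None,fx=1.25,fy=1.25))
E
```

```text
[0.53862069 0.15691205 0.11418884] (np.float64(9.577079801890164), array([ 0.00410032, -0.00491925, -0.99997949]))
0.0002, 0.0161, -0.0022, -0.11, -0.11, -0.06, 0.1 ,
0.0002, 0.016, -0.0021, -0.1, -0.11, -0.06, 0.1 ,
0.0003, 0.0161, -0.0022, -0.11, -0.1, -0.06, 0.1 ,
```

View pics/g1.png

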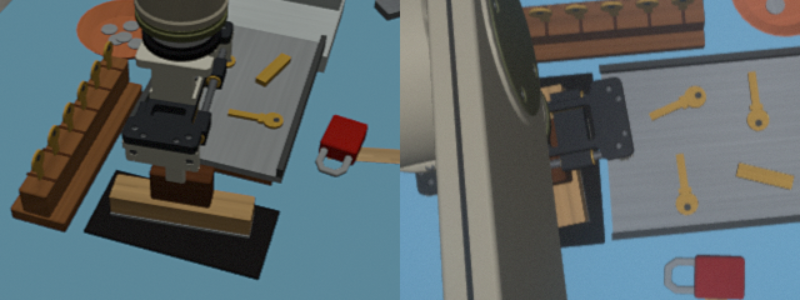

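The side picture shows the fingers straddling the rib (about (185,180)), with the gripper about 6 mm short in y. I'll correct that while descending.

Emit:
carry_out --motion '[0,0.01,-0.003,0,0,0,0.1,0,0.01,-0.003,0,0,0,0.1,0,0,0,0,0,0,0.1,0,0.01,0,0,0,0,0.1,0,0,0,0,0,0,0.1]'

```text
t: 4.2
tool_pos: [0.5403, 0.1653, 0.0856]
orientation: [-0.169, 2.124, -2.133]
force: [-0.7, -0.8, 0.2]
opening: 0.051
```

```bash
python3 - <<'E'
from plan import *
print(robot.read_state()["tool_pos"],yawof(),robot.read_state()["force"])
st=rows([.537,.163,.066],np.radians(9.9),0.1,vmax=.02)
E
```

```text
[0.54032697 0.1652684  0.08564262] (np.float64(9.693078999101488), array([ 0.010627  , -0.00330776, -0.99993806])) [-0.68483537 -0.76291582  0.23234065]
0.0019, 0.0098, 0.0008, -0.15, -0.1, -0.28, 0.1 ,
0.0019, 0.0098, 0.0008, -0.14, -0.11, -0.29, 0.1 ,
```

Emit:
carry_out --motion '[0.002,0.01,0.001,0,0,-0.3,0.1,0.001,0.009,0.001,0,0,-0.2,0.1,0,0,0,0,0,0,0.1,0,0,0,0,0,0,0.1,0,0,0,0,0,0,0.1]'

```text
t: 4.7
tool_pos: [0.5372, 0.1624, 0.0641]
orientation: [-0.182, 2.128, -2.139]
force: [-0.6, -0.1, 0.4]
opening: 0.0508
```

```bash
python3 - <<'E'
from plan import *
s=robot.read_state()
print(s["tool_pos"],yawof(),s["force"])
s=robot.read_state()
print(s["tool_pos"],yawof())
E
```

```text
[0.53719255 0.1623944  0.06412919] (np.float64(9.702621075070113), array([-1.68574630e-04, -5.27780626e-03, -9.99986058e-01])) [-0.57308499 -0.14686484  0.43485873]
[0.53719255 0.1623944  0.06412919] (np.float64(9.702621075070113), array([-1.68574630e-04, -5.27780626e-03, -9.99986058e-01]))
```

Aligned. Close with a 45 N squeeze.

Emit:
carry_out --motion '[0,0,0,0,0,0,-1,0,0,0,0,0,0,-1,0,0,0,0,0,0,-1,0,0,0,0,0,0,-1,0,0,0,0,0,0,-1]' --squeeze 45

```text
t: 5.2
tool_pos: [0.538, 0.1625, 0.0652]
orientation: [-0.179, 2.127, -2.138]
force: [0.5, 0.2, -1.9]
opening: 0.0259
```

```bash
python3 - <<'E'
from plan import *
s=robot.read_state()
print(s["tool_pos"],yawof(),s["force"],s["opening"])
# plate p=(.5485,-.0262) yaw 3.8; start pose y_plate=+.118 ; sole at z .075 first
def W(x,y,z,yaw=3.8,p=(.5485,-.0262)):
    c,q=np.cos(np.radians(3.8)),np.sin(np.radians(3.8)); return [p[0]+c*x-q*y,p[1]+q*x+c*y,z]
zg=s["tool_pos"][2]-.006
print("zg",zg)
st=rows([s["tool_pos"][0],s["tool_pos"][1],.07+zg],np.radians(9.9),-1,vmax=.03)
print("over",W(0,.118,.07+zg))
st=rows(W(0,.122,.07+zg),np.radians(3.8),-1,st=st,vmax=.025)
E
```

```text
[0.53798803 0.162498   0.06523611] (np.float64(9.694771351176911), array([ 0.00172313, -0.00492779, -0.99998637])) [ 0.47479331  0.15287811 -1.8714305 ] 0.02586125349554309
zg 0.05923610955462603
-0, -0.0213, 0.0001, -0.1, -0.07, -0.02, -1 ,
-0, -0.0213, 0.0001, -0.1, -0.07, -0.01, -1 ,
-0, -0.0214, 0, -0.1, -0.07, -0.02, -1 ,
over [np.float64(0.5406796797528), np.float64(0.09154057325846189), np.float64(0.12923610955462603)]
0.003, -0, 0.0221, 0, 2.03, 0, -1 ,
0.0023, -0, 0.0222, 0, 2.04, 0, -1 ,
0.0014, -0, 0.0224, 0, 2.03, 0, -1 ,
```

Emit:
carry_out --motion '[0,-0.021,0,0,0,0,-1,0,-0.021,0,0,0,0,-1,0,-0.021,0,0,0,0,-1,0,0,0,0,2,0,-1,0,0,0,0,2,0,-1]'

```text
t: 5.7
tool_pos: [0.5354, 0.1624, 0.1279]
orientation: [-0.111, 2.167, -2.18]
force: [0.6, 0.5, -2.5]
opening: 0.0259
```

Emit:
carry_out --motion '[0.003,0,0.022,0,2,0,-1,0.002,0,0.022,0,0,0,-1,0.002,0,0.02,0,0,0,-1,0,0,0,0,0,0,-1,0,0,0,0,0,0,-1]'

```text
t: 6.2
tool_pos: [0.5321, 0.0969, 0.1274]
orientation: [-0.074, 2.187, -2.199]
force: [0.6, 0.6, -2.1]
opening: 0.0256
```

```bash
python3 - <<'E'
from plan import *
from plant import imaging, models
import cv2
s=robot.read_state()
print(s["tool_pos"],yawof(),s["force"],s["opening"])
a=imaging.read_camera("side");b=imaging.read_camera("top")
cv2.imwrite("pics/l_s.png",a);cv2.imwrite("pics/l_t.png",b)
M={}
for c in("side","top"):
    r=models.outline_of(c,"scraper")
    print([(d["confidence"],d["pixel"],d["pixels"].sum()) for d in r])
    if r: M[c]=r[0]["pixels"]
np.savez_compressed("ml.npz",**M)
E
```

```text
[0.53212653 0.09693892 0.12743932] (np.float64(3.5165890299539626), array([-0.00548642, -0.00553158, -0.99996965])) [ 0.55711658  0.64843842 -2.08756907] 0.025586647686701342
[(0.94, [339.8, 257.2], np.int64(3590))]
[]
```

View pics/l_s.png

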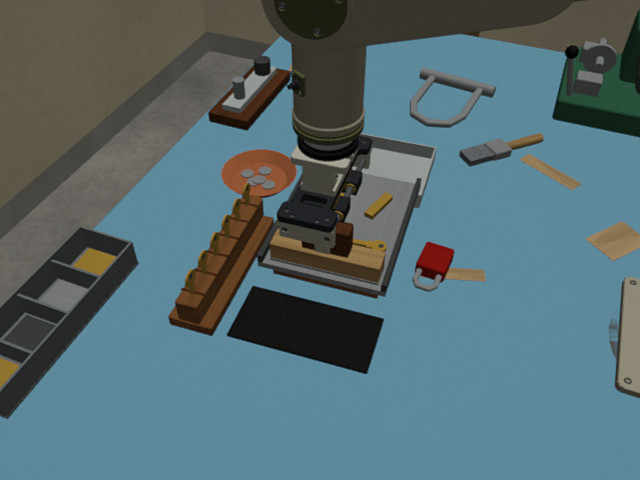

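View pics/l_t.png

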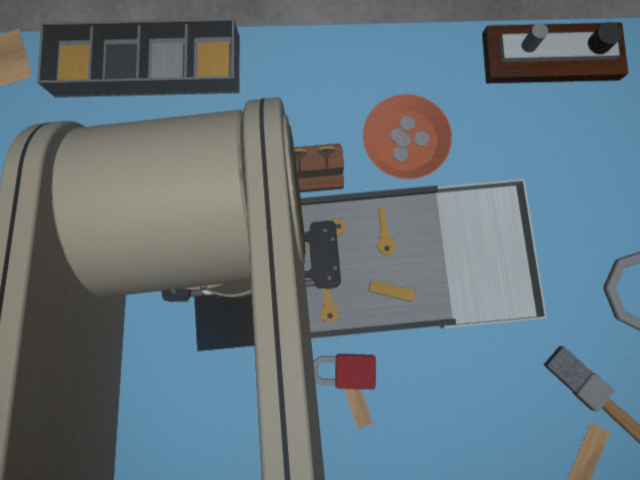

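```bash
python3 - <<'E'
from fit import *
M=np.load("ml.npz");o=M["side"].astype(float)
# ignore: pixels covered by gripper: model pixels that aren't in mask and above the block's top edge -> ignore region rows<245 near fingers
g=np.zeros((480,640),bool); g[:262,270:352]=True; g&=~M["side"]
im=cv2.imread("pics/l_s.png")
for z in(.066,.068,.070):
    x,f=fit("scraper",[.532,.097,.06],z,{"side":o},{"side":g});print(z,x[:2].round(4),np.degrees(x[2]).round(2),f.round(3))
    if z==.068:
        r=(render("side","scraper",x,z)>.5).astype(np.uint8);cs,_=cv2.findContours(r,0,1);cv2.drawContours(im,cs,-1,(0,255,0),1)
cs,_=cv2.findContours(M["side"].astype(np.uint8),0,1);cv2.drawContours(im,cs,-1,(0,0,255),1)
cv2.imwrite("pics/l_fit.png",cv2.resize(im[180:320,220:420],None,fx=4,fy=4))
E
```

```text
0.066 [0.5324 0.0947] 3.89 0.038
0.068 [0.5321 0.0966] 3.92 0.04
0.07 [0.5317 0.0982] 3.41 0.044
```

View pics/l_fit.png

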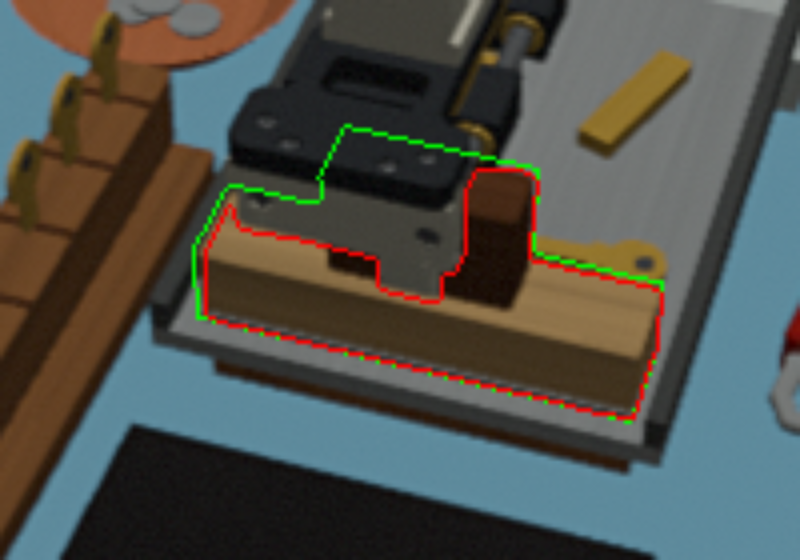

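The fitted outline hugs the scraper, so its centre is at the TCP within about 1 mm. Next I shift +8 mm in x and lower onto the plate between the fences.

```bash
python3 - <<'E'
from plan import *
st=rows([.5405,.094,.118],np.radians(3.8),-1,vmax=.02)
print(st[1].apply([[1,0,0],[0,0,1]]).round(3))
E
```

```text
-0.008, 0.0096, 0.0041, -0.31, -0.19, 0.32, -1 ,
[[-0.998 -0.066 -0.   ]
 [ 0.066 -0.998 -0.   ]]
```

Emit:
carry_out --motion '[-0.008,0,0.004,-0.3,-0.2,0.3,-1,0,0.008,0,0,0,0,-1,0,0,0,0,0,0,-1,0,0.004,0,0,0,0,-1,0,0,0,0,0,0,-1]'

```text
t: 6.9
tool_pos: [0.5411, 0.0954, 0.114]
orientation: [-0.076, 2.187, -2.186]
force: [0.2, 0.1, -2.5]
opening: 0.026
```

```bash
python3 - <<'E'
from plan import *
s=robot.read_state();print(s["tool_pos"],s["force"],yawof())
st=rows([.5405,.094,.108],np.radians(3.8),-1,vmax=.02)
E
```

```text
[0.54112023 0.0954236  0.11395597] [ 0.23484159  0.07595402 -2.46486849] (np.float64(3.9533611727107427), array([-5.09175701e-04,  6.30253361e-04, -9.99999672e-01]))
0.0007, 0.006, 0.0014, 0.04, 0.15, 0.03, -1 ,
```

Emit:
carry_out --motion '[0,0.007,0.001,0,0,0,-1,0,0,0,0,0,0,-1,0,0.002,0,0,0,0,-1,0,0,0,0,0,0,-1,0,0,0,0,0,0,-1]'

```text
t: 7.4
tool_pos: [0.5413, 0.0944, 0.1044]
orientation: [-0.076, 2.187, -2.186]
force: [-0.5, -0.6, -2.7]
opening: 0.0258
```

```bash
python3 - <<'E'
from plan import *
s=robot.read_state();print(s["tool_pos"],s["force"],yawof())
E
```

```text
[0.54129325 0.09441913 0.1043594 ] [-0.51097536 -0.5921406  -2.74057474] (np.float64(3.956162044554219), array([-6.30409723e-05,  6.49227491e-04, -9.99999787e-01]))
```

Emit:
carry_out --motion '[0,0.001,0,0,0,0,-1,0,0,0,0,0,0,-1,0,0.001,0,0,0,0,-1,0,0,0,0,0,0,-1,0,0,0,0,0,0,-1]'

```text
t: 7.9
tool_pos: [0.5419, 0.0945, 0.1041]
orientation: [-0.074, 2.186, -2.185]
force: [0.2, -0.2, -1.0]
opening: 0.0257
```

```bash
python3 - <<'E'
from plan import *
s=robot.read_state();print(s["tool_pos"],s["force"],yawof())
E
```

```text
[0.54191942 0.09453623 0.10414144] [ 0.19035818 -0.22556748 -1.01292378] (np.float64(3.9620653574815208), array([ 1.49416444e-03,  7.41387990e-04, -9.99998609e-01]))
```

Emit:
carry_out --motion '[0,0.002,0.01,0,0,0,-1,0,0.002,0.012,0,0,0,-1,0,0.002,0.012,0,0,0,-1,0,0.002,0.012,0,0,0,-1,0,0.002,0.01,0,0,0,-1]'

```text
t: 8.4
tool_pos: [0.5529, 0.0453, 0.1042]
orientation: [-0.059, 2.191, -2.161]
force: [-1.4, 5.9, 10.6]
opening: 0.0256
```

```bash
python3 - <<'E'
from plan import *
from plant import imaging
import cv2
s=robot.read_state();p=s["tool_pos"];print(p,s["force"],yawof(),s["opening"])
c,q=np.cos(np.radians(3.8)),np.sin(np.radians(3.8));d=p[:2]-[.5485,-.0262];print("plate frame",c*d[0]+q*d[1],-q*d[0]+c*d[1])
a=imaging.read_camera("side")[120:320,220:480];cv2.imwrite("pics/s1.png",cv2.resize(a,None,fx=3,fy=3))
E
```

```text
[0.55285434 0.04531646 0.10421596] [-1.39241391  5.92497511 10.62782654] (np.float64(4.119690759452482), array([ 0.01747626,  0.01436916, -0.99974402])) 0.02555835542108132
plate frame 0.009084443475675465 0.0710706544031819
```

View pics/s1.png

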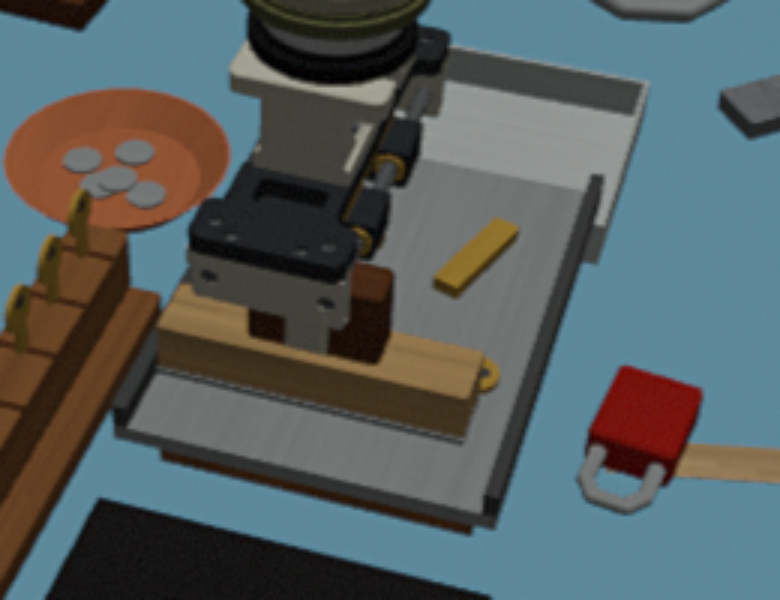

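The scraper has drifted about 9 mm toward the +x fence and tilted about 1°. The down-push was too strong. One blank's bow sticks out at its −x end (485,375). I'll correct back to centre with less push.

```bash
cat >> plan.py <<'E'
C38,S38=np.cos(np.radians(3.8)),np.sin(np.radians(3.8))
def W(x,y,z): return [.5485+C38*x-S38*y,-.0262+S38*x+C38*y,z]
def PF():
    s=robot.read_state();p=s["tool_pos"];d=p[:2]-[.5485,-.0262]
    print("plate frame",np.round([C38*d[0]+S38*d[1],-S38*d[0]+C38*d[1],p[2]],4),"F",s["force"].round(1),"yaw %.2f"%yawof(s)[0],yawof(s)[1].round(4),"open %.4f t %.2f"%(s["opening"],s["t"]))
E
python3 - <<'E'
from plan import *
rows(W(-.001,.066,.104),np.radians(3.8),-1,n=2)
E
```

```text
0.0052, -0, 0.0018, 0.35, 0.14, -0.54, -1 ,
0.0051, -0, 0.0019, 0.35, 0.14, -0.54, -1 ,
```

Emit:
carry_out --motion '[0.005,-0.001,0.001,0.4,0.1,-0.6,-1,0.005,0,0.001,0.4,0.1,-0.5,-1,0,0,0,0,0,0,-1,0,0,0,0,0,0,-1,0,0,0,0,0,0,-1]'

```text
t: 8.95
tool_pos: [0.5429, 0.0404, 0.1051]
orientation: [-0.074, 2.184, -2.191]
force: [0.2, -1.0, 0.9]
opening: 0.0256
```

```bash
python3 - <<'E'
from plan import *
PF()
rows(W(-.001,.0,.104),np.radians(3.8),-1,n=5)
E
```

```text
plate frame [-0.0012  0.0668  0.1051] F [ 0.2 -1.   0.9] yaw 3.85 [-6.0e-04 -3.3e-03 -1.0e+00] open 0.0256 t 8.95
-0, 0.0003, 0.0134, -0.04, 0.01, 0.01, -1 ,
-0, 0.0003, 0.0134, -0.04, 0.01, 0.01, -1 ,
-0, 0.0002, 0.0133, -0.03, 0.01, 0.01, -1 ,
-0.0001, 0.0002, 0.0134, -0.04, 0.01, 0.01, -1 ,
-0, 0.0002, 0.0133, -0.03, 0.01, 0.01, -1 ,
```

Emit:
carry_out --motion '[0,0.001,0.01,0,0,0,-1,0,0.0005,0.01,0,0,0,-1,0,0.0005,0.01,0,0,0,-1,0,0,0.01,0,0,0,-1,0,0,0,0,0,0,-1]'

```text
t: 9.45
tool_pos: [0.5475, -0.0002, 0.1047]
orientation: [-0.072, 2.184, -2.185]
force: [-1.2, -0.6, 1.6]
opening: 0.0257
```

```bash
python3 - <<'E'
from plan import *
PF()
rows(W(-.001,-.02,.1045),np.radians(3.8),-1,n=4)
E
```

```text
plate frame [0.0008 0.026  0.1047] F [-1.2 -0.6  1.6] yaw 4.00 [ 3.5e-03 -2.0e-04 -1.0e+00] open 0.0257 t 9.45
0.0005, 0, 0.0115, -0.01, 0.05, -0.05, -1 ,
0.0005, 0.0001, 0.0115, -0.01, 0.05, -0.05, -1 ,
0.0004, 0, 0.0115, -0, 0.05, -0.05, -1 ,
0.0005, 0.0001, 0.0115, -0.01, 0.05, -0.05, -1 ,
```

Good: steady and in light contact.

Emit:
carry_out --motion '[0.001,0.0005,0.01,0,0.1,-0.1,-1,0.001,0.0005,0.01,0,0.1,-0.1,-1,0.001,0.0005,0.01,0,0,0,-1,0.001,0.0005,0.01,0,0,0,-1,0,0,0,0,0,0,-1]'

```text
t: 9.95
tool_pos: [0.5483, -0.0417, 0.1046]
orientation: [-0.067, 2.187, -2.183]
force: [0.3, 0.2, 2.1]
opening: 0.0256
```

```bash
python3 - <<'E'
from plan import *
from plant import imaging
import cv2
PF()
rows(W(0,-.06,.1045),np.radians(3.8),-1,n=4)
a=imaging.read_camera("side")[120:320,220:480];b=imaging.read_camera("top")[150:350,250:550]
cv2.imwrite("pics/s2.png",cv2.resize(np.hstack([a,b]),None,fx=1.42,fy=1.42))
E
```

```text
plate frame [-0.0013 -0.0155  0.1046] F [0.3 0.2 2.1] yaw 3.79 [ 0.0048  0.002  -1.    ] open 0.0256 t 9.95
-0.0003, 0, 0.0111, 0.02, -0, -0.07, -1 ,
-0.0003, 0, 0.0111, 0.03, -0, -0.07, -1 ,
-0.0003, 0, 0.0112, 0.02, -0.01, -0.07, -1 ,
-0.0004, 0, 0.0111, 0.03, -0, -0.07, -1 ,
```

View pics/s2.png

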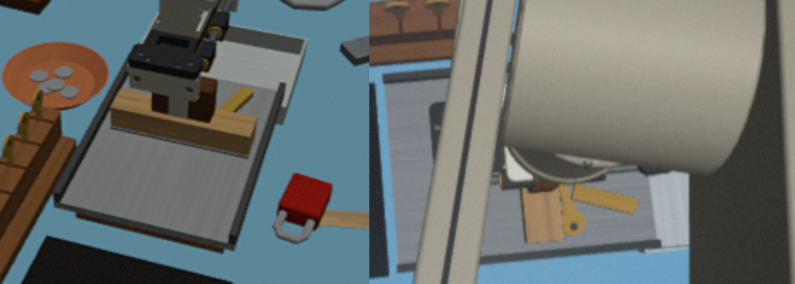

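Nothing is left behind the scraper. The offcut and a blank are ahead of it (top crop about (600,205)). Continue.

Emit:
carry_out --motion '[0,0.0005,0.011,0,0,-0.1,-1,0,0.0005,0.011,0,0,-0.1,-1,0,0.0005,0.011,0,0,-0.1,-1,0,0.0005,0.011,0,0,0,-1,0,0,0,0,0,0,-1]'

```text
t: 10.55
tool_pos: [0.5525, -0.0824, 0.1045]
orientation: [-0.075, 2.192, -2.177]
force: [-0.3, -2.5, 1.9]
opening: 0.0261
```

```bash
python3 - <<'E'
from plan import *
PF()
rows(W(0,-.095,.1045),np.radians(3.8),-1,n=4)
E
```

```text
plate frame [ 0.0002 -0.0563  0.1045] F [-0.3 -2.5  1.9] yaw 4.01 [ 0.0016  0.0069 -1.    ] open 0.0261 t 10.55
0.0001, -0.0001, 0.0097, 0.1, 0.05, -0.03, -1 ,
0.0001, -0, 0.0097, 0.1, 0.05, -0.03, -1 ,
0.0001, -0, 0.0096, 0.09, 0.06, -0.03, -1 ,
0, -0, 0.0097, 0.1, 0.05, -0.03, -1 ,
```

Emit:
carry_out --motion '[0,0.0005,0.01,0.1,0.1,0,-1,0,0.0005,0.01,0.1,0.1,0,-1,0,0.0005,0.01,0.1,0,0,-1,0,0.0005,0.01,0.1,0,0,-1,0,0,0,0,0,0,-1]'

```text
t: 11.05
tool_pos: [0.5564, -0.119, 0.1043]
orientation: [-0.073, 2.189, -2.178]
force: [0.5, -3.2, 1.7]
opening: 0.0255
```

```bash
python3 - <<'E'
from plan import *
from plant import imaging
import cv2
PF()
rows(W(0,-.123,.1045),np.radians(3.8),-1,n=4)
a=imaging.read_camera("side")[120:320,220:480];b=imaging.read_camera("top")[150:350,250:550]
cv2.imwrite("pics/s3.png",cv2.resize(np.hstack([a,b]),None,fx=1.42,fy=1.42))
E
```

```text
plate frame [ 0.0017 -0.0932  0.1043] F [ 0.5 -3.2  1.7] yaw 4.03 [ 0.0038  0.0054 -1.    ] open 0.0255 t 11.05
0.0005, -0.0001, 0.0075, 0.07, 0.06, -0.06, -1 ,
0.0004, -0.0001, 0.0074, 0.07, 0.06, -0.06, -1 ,
0.0004, -0.0001, 0.0075, 0.08, 0.06, -0.06, -1 ,
0.0005, 0, 0.0074, 0.07, 0.05, -0.06, -1 ,
```

View pics/s3.png

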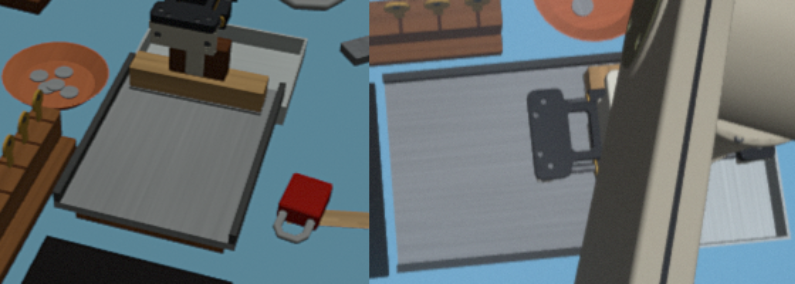

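Emit:
carry_out --motion '[0.0005,0,0.008,0.1,0.1,-0.1,-1,0.0005,0,0.008,0.1,0.1,-0.1,-1,0.0005,0,0.008,0.1,0,0,-1,0.0005,0,0.008,0.1,0,0,-1,0,0,0,0,0,0,-1]'

```text
t: 11.65
tool_pos: [0.5569, -0.1478, 0.1045]
orientation: [-0.076, 2.188, -2.182]
force: [-0.2, -2.8, 6.0]
opening: 0.0258
```

```bash
python3 - <<'E'
from plan import *
from plant import imaging
import cv2
PF()
a=imaging.read_camera("side")[120:320,220:480];b=imaging.read_camera("top")[150:350,250:550]
cv2.imwrite("pics/s4.png",cv2.resize(np.hstack([a,b]),None,fx=1.42,fy=1.42))
E
```

```text
plate frame [ 0.0003 -0.1219  0.1045] F [-0.2 -2.8  6. ] yaw 4.04 [ 6.0e-04  2.5e-03 -1.0e+00] open 0.0258 t 11.65
```

View pics/s4.png

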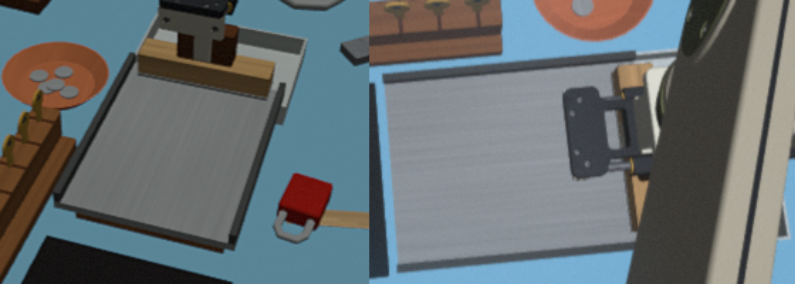

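Emit:
carry_out --motion '[0.0003,-0.0005,0.006,0,0.1,0,-1,0.0003,0,0.006,0,0.1,0,-1,0,0,0.002,0,0,0,-1,0,0,0,0,0,0,-1,0,0,0,0,0,0,-1]'

```text
t: 12.25
tool_pos: [0.557, -0.1602, 0.1045]
orientation: [-0.075, 2.194, -2.18]
force: [-0.3, 2.9, 4.5]
opening: 0.0257
```

```bash
python3 - <<'E'
from plan import *
PF()
st=rows(W(0,-.125,.17),np.radians(3.8),-1,n=4)
st=rows(W(-.001,.12,.17),np.radians(3.8),-1,vmax=.04,st=st)
E
```

```text
plate frame [-0.0004 -0.1343  0.1045] F [-0.3  2.9  4.5] yaw 3.91 [-6.0e-04  6.2e-03 -1.0e+00] open 0.0257 t 12.25
-0.0001, -0.0164, -0.0024, 0.09, 0.03, 0, -1 ,
-0.0001, -0.0164, -0.0024, 0.09, 0.03, 0, -1 ,
-0.0001, -0.0163, -0.0024, 0.09, 0.03, 0.01, -1 ,
-0.0001, -0.0164, -0.0023, 0.09, 0.02, 0, -1 ,
0.0001, -0, -0.035, -0, 0, 0, -1 ,
0.0001, -0, -0.035, -0, 0, 0, -1 ,
0.0002, -0, -0.035, -0, 0, 0, -1 ,
0.0001, -0, -0.035, -0, 0, 0, -1 ,
0.0002, -0, -0.035, -0, 0, 0, -1 ,
0.0001, -0, -0.035, -0, 0, 0, -1 ,
0.0002, -0, -0.035, -0, 0, 0, -1 ,
```

Emit:
carry_out --motion '[0,-0.016,0,0,0,0,-1,0,-0.016,-0.002,0,0,0,-1,0,-0.016,-0.002,0,0,0,-1,0,-0.016,-0.02,0,0,0,-1,0,0,-0.035,0,0,0,-1]'

```text
t: 12.75
tool_pos: [0.5486, -0.105, 0.1693]
orientation: [-0.081, 2.202, -2.19]
force: [0.2, 0.4, -1.8]
opening: 0.0258
```

Emit:
carry_out --motion '[0,0,-0.035,0,0,0,-1,0,0,-0.035,0,0,0,-1,0,0,-0.035,0,0,0,-1,0,0,-0.035,0,0,0,-1,0,0,-0.02,0,0,0,-1]'

```text
t: 13.25
tool_pos: [0.5352, 0.0587, 0.1719]
orientation: [-0.083, 2.203, -2.197]
force: [0.8, -0.5, -1.8]
opening: 0.0259
```

```bash
python3 - <<'E'
from plan import *
from plant import imaging
import cv2
PF()
a=imaging.read_camera("side");b=imaging.read_camera("top")
cv2.imwrite("pics/r1s.png",a);cv2.imwrite("pics/r1t.png",b)
cv2.imwrite("pics/r1.png",np.hstack([cv2.resize(a[100:340,160:480],(400,300)),cv2.resize(b[150:390,250:570],(400,300))]))
E
```

```text
plate frame [-0.0076  0.0856  0.1719] F [ 0.8 -0.5 -1.8] yaw 3.34 [-0.0172  0.0019 -0.9999] open 0.0259 t 13.25
```

View pics/r1.png

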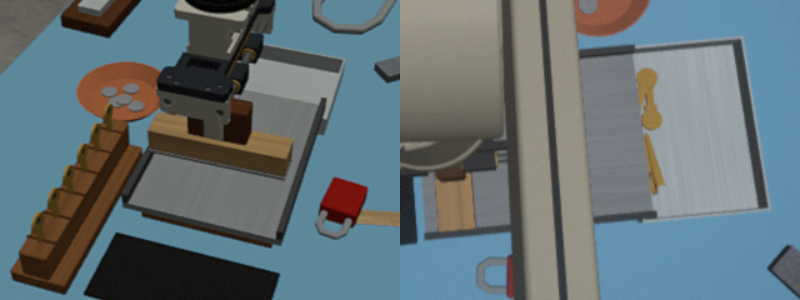

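```bash
python3 - <<'E'
import cv2
b=cv2.imread("pics/r1t.png")[180:330,420:570]
cv2.imwrite("pics/r1z.png",cv2.resize(b,(600,600),interpolation=cv2.INTER_CUBIC))
E
```

```text
(no output)
```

View pics/r1z.png

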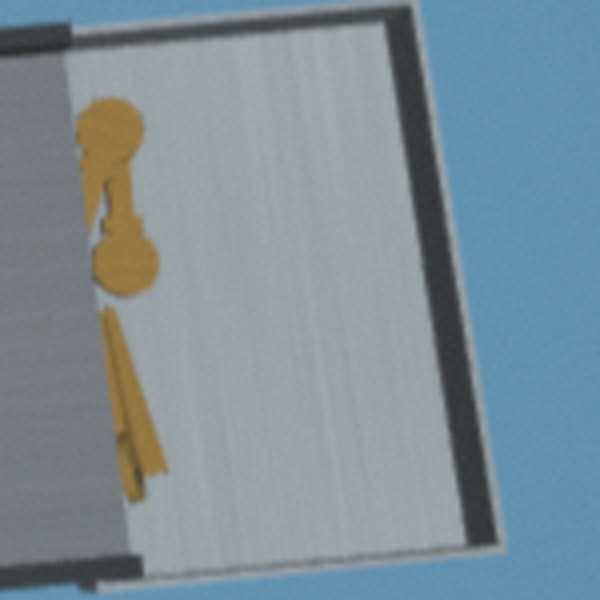

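The zoomed view shows all four brass pieces beyond the slab edge, inside the tray: two blanks at (115,190), and the offcut with the third blank at (130,410). Nothing is left on the visible plate. The mat is now bare, so I'll refit it.

```bash
python3 - <<'E'
from fit import *
from plan import W,PF,rows,C38,S38
r=models.outline_of("side","mat");print([(d["confidence"],d["pixel"]) for d in r])
o=r[0]["pixels"]
x,f=fit("mat",[.534,.168,.068],0,{"side":o.astype(float)},{"side":np.zeros((480,640),bool)})
print(x,np.degrees(x[2]),f)
d=x[:2]-[.5485,-.0262];print("mat in plate frame",C38*d[0]+S38*d[1],-S38*d[0]+C38*d[1], "nominal",W(0,.195,0))
PF()
rows([.5352,.169,.145],np.radians(3.8),-1,vmax=.035)
E
```

```text
[(0.81, [311.1, 328.9])]
[0.53405386 0.16843894 0.07369433] 4.222374207222871 0.07298272560342238
mat in plate frame -0.0015148941042196426 0.195168422479496 nominal [np.float64(0.5355765894219999), np.float64(0.16837128631694975), 0]
plate frame [-0.0073  0.0843  0.1718] F [ 0.4 -0.1 -2.4] yaw 3.41 [-0.0168  0.0014 -0.9999] open 0.0258 t 13.40
-0.0017, 0.0067, -0.0278, 0.04, -0.1, 0.24, -1 ,
-0.0017, 0.0067, -0.0278, 0.03, -0.1, 0.24, -1 ,
-0.0017, 0.0068, -0.0279, 0.04, -0.1, 0.24, -1 ,
-0.0016, 0.0067, -0.0278, 0.03, -0.09, 0.23, -1 ,
```

Emit:
carry_out --motion '[-0.002,0.007,-0.027,0,-0.1,0.3,-1,-0.002,0.007,-0.027,0,-0.1,0.3,-1,-0.002,0.007,-0.027,0,-0.1,0.2,-1,0,0,0,0,-0.1,0.2,-1,0,0,0,0,0,0,-1]'

```text
t: 13.9
tool_pos: [0.5369, 0.1339, 0.1505]
orientation: [-0.068, 2.188, -2.194]
force: [0.3, -0.8, -2.7]
opening: 0.0258
```

```bash
python3 - <<'E'
from plan import *
PF();print(robot.read_state()["tool_pos"])
st=rows([.535,.169,.1],np.radians(3.9),-1,vmax=.025)
E
```

```text
plate frame [-0.001   0.1605  0.1505] F [ 0.3 -0.8 -2.7] yaw 3.49 [-9.e-04 -3.e-03 -1.e+00] open 0.0258 t 13.90
[0.53686635 0.13391958 0.15048191]
-0.0001, 0.0168, -0.0118, -0.06, -0.14, 0.02, -1 ,
-0.0001, 0.0168, -0.0117, -0.05, -0.13, 0.02, -1 ,
-0.0002, 0.0168, -0.0117, -0.06, -0.14, 0.03, -1 ,
```

Emit:
carry_out --motion '[0,0,-0.018,0,-0.2,0,-1,0,0.015,-0.014,0,-0.2,0,-1,0,0.02,-0.002,0,0,0,-1,0,0.015,0,0,0,0,-1,0,0,0,0,0,0,-1]'

```text
t: 14.4
tool_pos: [0.5357, 0.163, 0.0973]
orientation: [-0.07, 2.184, -2.196]
force: [-0.7, 0.2, -2.0]
opening: 0.0253
```

```bash
python3 - <<'E'
from plan import *
from plant import imaging
PF();print(robot.read_state()["tool_pos"])
st=rows([.535,.169,.07],np.radians(3.9),-1,vmax=.02)
E
```

```text
plate frame [-0.0003  0.1896  0.0973] F [-0.7  0.2 -2. ] yaw 3.60 [-0.0011 -0.0059 -1.    ] open 0.0253 t 14.40
[0.53567854 0.16301123 0.09732184]
0.0001, 0.0136, -0.0031, -0.17, -0.15, 0.04, -1 ,
0.0002, 0.0137, -0.003, -0.16, -0.15, 0.05, -1 ,
```

Emit:
carry_out --motion '[0,0.013,-0.003,-0.2,-0.1,0,-1,0,0.012,-0.003,-0.2,-0.2,0,-1,0,0,0,0,0,0,-1,0,0.003,0,0,0,0,-1,0,0,0,0,0,0,-1]'

```text
t: 14.9
tool_pos: [0.5355, 0.168, 0.067]
orientation: [-0.076, 2.19, -2.187]
force: [0.3, -0.2, -3.0]
opening: 0.025
```

```bash
python3 - <<'E'
from fit import *
from plan import *
PF();print(robot.read_state()["tool_pos"])
imaging.read_camera("side");a=imaging.read_camera("side")
m=models.outline_of("side","scraper");o=m[0]["pixels"]
cs,_=cv2.findContours(o.astype(np.uint8),0,1);cv2.drawContours(a,cs,-1,(0,0,255),1)
g=(render("side","mat",[.5345,.1685,np.radians(4)],0)>.5).astype(np.uint8)
cs,_=cv2.findContours(g,0,1);cv2.drawContours(a,cs,-1,(0,255,0),1)
cv2.imwrite("pics/p1.png",cv2.resize(a[220:390,200:420],None,fx=3.5,fy=3.5))
E
```

```text
plate frame [-1.000e-04  1.947e-01  6.700e-02] F [ 0.3 -0.2 -3. ] yaw 3.84 [-0.002   0.0012 -1.    ] open 0.0250 t 14.90
[0.53554595 0.16802809 0.06701503]
```

View pics/p1.png

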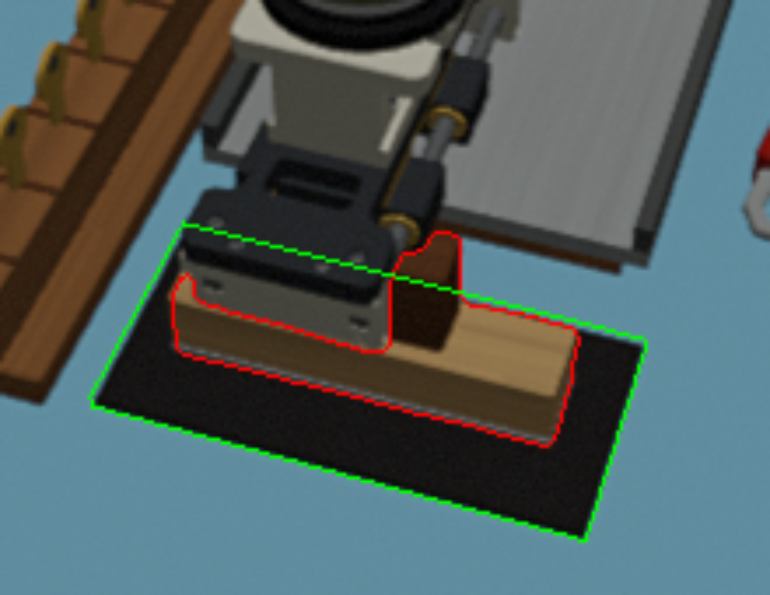

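The scraper sits central over the mat, well inside its green outline. Lower the last 1–2 mm.

Emit:
carry_out --motion '[0,0.001,0,0,0,0,-1,0,0.001,0,0,0,0,-1,0,0,0,0,0,0,-1,0,0.001,0,0,0,0,-1,0,0,0,0,0,0,-1]'

```text
t: 15.55
tool_pos: [0.5373, 0.1684, 0.0662]
orientation: [-0.071, 2.188, -2.184]
force: [-0.6, -0.7, -3.0]
opening: 0.0256
```

Emit:
carry_out --motion '[0.001,0.002,0,0,0,0,-1,0,0,0,0,0,0,-1,0,0.001,0,0,0,0,-1,0,0,0,0,0,0,-1,0,0,0,0,0,0,-1]'

```text
t: 16.05
tool_pos: [0.5372, 0.1687, 0.0651]
orientation: [-0.069, 2.188, -2.182]
force: [-0.7, -0.3, -1.2]
opening: 0.0252
```

```bash
python3 - <<'E'
from plan import *
PF();print(robot.read_state()["tool_pos"])
E
```

```text
plate frame [0.0017 0.1952 0.0651] F [-0.7 -0.3 -1.2] yaw 3.86 [ 0.0044  0.0026 -1.    ] open 0.0252 t 16.05
[0.5372095  0.16871844 0.06509995]
```

In contact: the load has eased from −3.0 to −1.2 N. Release, opening only partway.

Emit:
carry_out --motion '[0,0,0,0,0,0,0.1,0,0,0,0,0,0,0.1,0,0,0,0,0,0,0.1,0,0,0,0,0,0,0.1,0,0,0,0,0,0,0.1]'

```text
t: 16.55
tool_pos: [0.5376, 0.1688, 0.0651]
orientation: [-0.068, 2.188, -2.182]
force: [-0.1, -0.1, -0.7]
opening: 0.0503
```

```bash
python3 - <<'E'
from plan import *
PF();print(robot.read_state()["tool_pos"])
E
```

```text
plate frame [0.002  0.1953 0.0651] F [-0.1 -0.1 -0.7] yaw 3.85 [ 0.0051  0.0028 -1.    ] open 0.0503 t 16.55
[0.53758141 0.16876057 0.06514106]
```

Emit:
carry_out --motion '[0,-0.015,0,0,0,0,0.1,0,-0.03,0,0,0,0,0.1,0,-0.04,0,0,0,0,0.1,0,-0.04,0,0,0,0,0.1,0,-0.03,0,0,0,0,0.1]'

```text
t: 17.05
tool_pos: [0.5329, 0.1675, 0.2231]
orientation: [-0.079, 2.191, -2.189]
force: [0.0, 0.0, 0.2]
opening: 0.0511
```

Emit:
carry_out --motion '[0.03,0,-0.02,0,0,0,0.1,0.035,0,-0.03,0,0,0,0.1,0.035,0,-0.03,0,0,0,0.1,0.035,0,-0.03,0,0,0,0.1,0.02,0,-0.02,0,0,0,0.1]'

```text
t: 17.55
tool_pos: [0.3716, 0.289, 0.2381]
orientation: [-0.049, 2.191, -2.176]
force: [0.6, 0.6, -0.1]
opening: 0.0508
```

Emit:
carry_out --motion '[0,0,-0.03,0,0,0,0.1,0,0,-0.03,0,0,0,0.1,0,0,-0.03,0,0,0,0.1,0,0,0,0,0,0,0.1,0,0,0,0,0,0,0.1]'

```text
t: 18.05
tool_pos: [0.3619, 0.3851, 0.2465]
orientation: [-0.048, 2.191, -2.164]
force: [-0.2, -0.2, -0.3]
opening: 0.0512
```

```bash
python3 - <<'E'
from est import *
from plan import PF
PF()
a=imaging.read_camera("side");b=imaging.read_camera("top")
cv2.imwrite("pics/f_s.png",a);cv2.imwrite("pics/f_t.png",b)
cv2.imwrite("pics/f_z.png",np.hstack([cv2.resize(b[180:330,420:570],(400,400),interpolation=2),cv2.resize(a[110:210,310:450],(400,400*100//140),interpolation=2) if 0 else cv2.resize(a[110:230,320:440],(400,400),interpolation=2)]))
M={}
for cam in("top","side"):
    for t in ["plate","mat","scraper","tray","blank1","offcut","padlock","key_stand","coin_tray"]:
        r=models.outline_of(cam,t)
        print(cam,t,[(round(d["confidence"],2),np.round(d["pixel"]).tolist(),int(d["pixels"].sum())) for d in r][:4])
        for k,d in enumerate(r): M[f"{cam}|{t}|{k}"]=d["pixels"]
np.savez_compressed("m1.npz",**M)
E
```

```text
plate frame [-0.1589  0.4227  0.2465] F [-0.2 -0.2 -0.3] yaw 3.75 [ 0.021   0.013  -0.9997] open 0.0512 t 18.05
top plate [(0.95, [354.0, 266.0], 25369)]
top mat [(0.83, [240.0, 281.0], 5318)]
top scraper [(0.64, [223.0, 278.0], 3472)]
top tray [(0.82, [492.0, 256.0], 11824)]
top blank1 [(0.92, [452.0, 244.0], 338), (0.76, [443.0, 218.0], 347), (0.64, [451.0, 290.0], 174), (0.21, [221.0, 276.0], 3340)]
top offcut [(0.55, [452.0, 280.0], 200)]
top padlock [(0.85, [349.0, 372.0], 1743)]
top key_stand [(0.6, [261.0, 172.0], 7639)]
top coin_tray [(0.88, [404.0, 134.0], 5934)]
side plate [(0.91, [318.0, 230.0], 9689)]
side mat [(0.84, [284.0, 339.0], 2778)]
side scraper [(0.72, [307.0, 314.0], 4787)]
side tray [(0.74, [345.0, 152.0], 1751)]
side blank1 []
side offcut []
side padlock []
side key_stand [(0.78, [224.0, 267.0], 6969), (0.38, [262.0, 173.0], 2752)]
side coin_tray [(0.95, [261.0, 172.0], 2737)]
```

View pics/f_t.png

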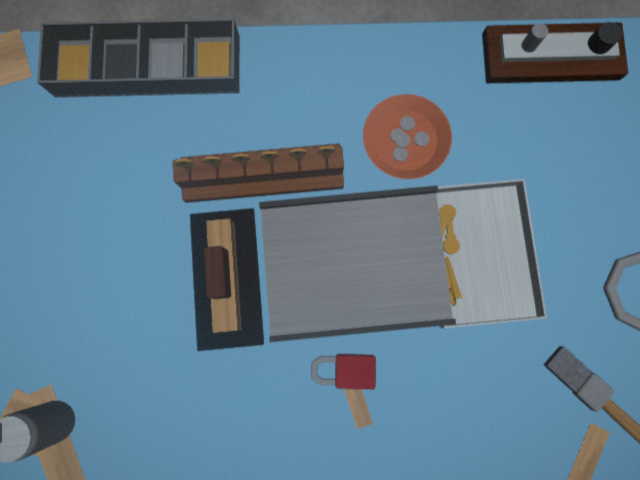

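View pics/f_s.png

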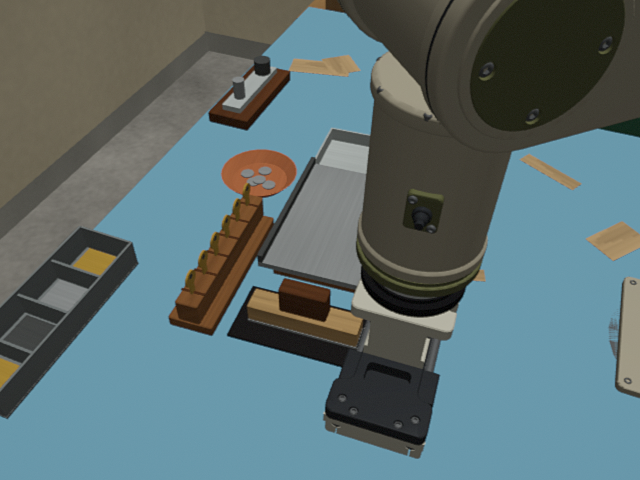

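View pics/f_z.png

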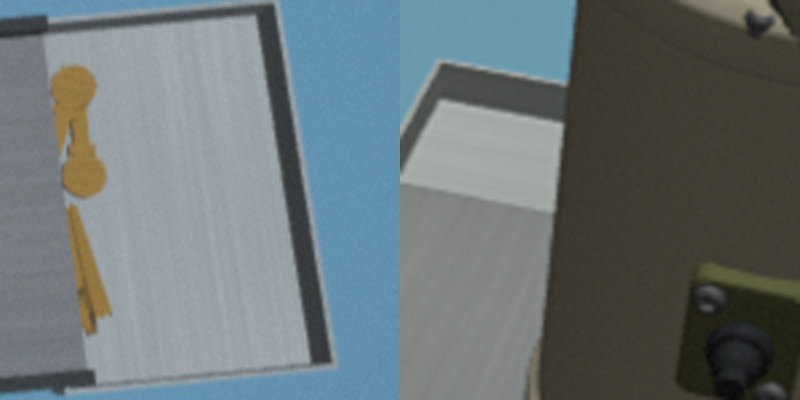

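The final pictures show a bare plate and all four brass pieces in the tray at about (450,225) and (452,285). The scraper stands upright and square on the mat at (222,276). I'll check the numbers before handing in.

```bash
python3 - <<'E'
from est import *
A=dict(np.load("m0.npz"));B=dict(np.load("m1.npz"))
for n,M in(("before",A),("after",B)):
    e=est(M,things=("plate","tray","mat","scraper"),cams=("top",))
    for t,(x,f) in e.items(): print(n,t,x[:2].round(4),np.degrees(x[2]).round(2),f.round(3))
a=e["mat"][0];a=np.array([.5350,.1685,np.radians(3.9)]);s=e["scraper"][0]
c,q=np.cos(s[2]),np.sin(s[2]);P=np.array([[x,y] for x in(-.082,.082) for y in(-.018,.018)])@np.array([[c,q],[-q,c]])+s[:2]-a[:2]
c,q=np.cos(a[2]),np.sin(a[2]);print("scraper corners in mat frame",(P@np.array([[c,-q],[q,c]])).round(4).tolist())
i0=cv2.imread("pics/top0.png");i1=cv2.imread("pics/f_t.png")
d=cv2.absdiff(i0,i1).max(2)>40
for n,(x0,y0,x1,y1) in dict(tray=(460,175,550,330),padlock=(305,345,385,400),stand=(165,135,350,208),dish=(358,90,458,184)).items(): print(n,"changed px",d[y0:y1,x0:x1].sum())
E
```

```text
before plate [ 0.5494 -0.0268] 3.78 0.013
before tray [ 0.5633 -0.2187] 3.9 0.017
before mat [0.5352 0.1686] 3.87 0.085
before scraper [0.5382 0.1618] 9.83 0.012
after plate [ 0.5491 -0.0268] 3.95 0.013
after tray [ 0.5633 -0.2187] 3.89 0.022
after mat [0.5359 0.1678] 4.87 0.135
after scraper [0.5377 0.1681] 4.05 0.023
scraper corners in mat frame [[-0.0793, -0.0188], [-0.0794, 0.0172], [0.0847, -0.0184], [0.0846, 0.0176]]
tray changed px 9
padlock changed px 0
stand changed px 0
dish changed px 0
```

```bash
python3 -c "
from plant import robot
print(robot.close_job(), robot.read_state()['t'])"
```

```text
the job is handed in; nothing more can be done
the job is handed in; nothing more can be done
```

The plate is clear, and I handed the job in at about 19 s of the 51 s allowed. I gripped the scraper by its rib and wiped the three blanks and the offcut off the −y end in one pass. Then I stood the scraper back on its mat, let go and moved the arm clear.

**Last checks, from the top picture:**
- **Pieces:** the plate is bare and all four brass pieces are in the tray, against its near wall. The slab partly hides two of them: the offcut and one blank, which seems to rest on its edge.
- **Scraper:** it stands upright and lengthwise, within 0.2° of the mat's yaw. Its corners sit within ±85 mm × ±19 mm of the mat's centre, and the mat reaches ±105 × ±50 mm.
- **Other things:** the tray's fitted pose is unchanged. The padlock, key stand and coin dish show no changed pixels.

**What went wrong or disagreed:**
- **Drift during the wipe:** early on the scraper drifted 9 mm toward the +x fence and tilted about 1° because I pressed down too hard. I corrected it with no piece left behind.
- **Side camera:** in the last picture the arm blocked its view of the tray's contents and the padlock, so those checks rest on the top camera alone.
- **Mat fit:** the last fit was about 1° off the earlier ones because the scraper hides part of the mat, so I used the earlier fit, when the mat was bare.

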